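# Roll the sterilizer cover shut and start it

### The arm

A 6-joint arm with a two-finger parallel gripper is mounted at the origin on the work surface. World frame = base frame: x ahead of the robot, y to its left, z up, the work surface at z = 0. Lengths are in mm, angles in rad, forces in N, time in s.
With the tool pointing down it reaches from about 275 to 1000 mm from the base axis. Payload 8.4 kg.
Tool frame: the origin (TCP) lies midway between the tips of the shut fingers; the grasp point (between the pads) lies 19 mm behind it; z points along the fingers, y is the line along which they close (so a half turn about z gives the same grasp; the last joint's range is limited). The gripper opens to 85 mm and grips with 20 to 120 N. Pads are 22 mm wide; open, the fingers measure 114 mm over their backs; the gripper's body (76 mm by 85 mm) begins 54 mm behind the grasp point. The pads swing forward as they close: fully open they stand 13 mm farther back than shut.
Start: joints at [1.303, 0.353, 1.633, -0, 1.155, -0.002], TCP at [164.174, 603.054, 231.281] pointing down, gripper open.
Joint ranges: [-2.63, 2.63], [-0.92, 2.1], [0.06, 2.66], [-1.3, 4.44], [0, 2.69], [-3.02, 3.02]. Speed limits (rad/s): [2.22, 2.22, 2.79, 3.14, 3.14, 3.14].

### API

Orientations are given as [roll, pitch, yaw] about the fixed x, y, z axes, in that order (R = Rz(yaw) Ry(pitch) Rx(roll)).
In Python, from rig import r gives the robot as it stands.
- The arm moves only by the shell command python3 -m inch 'ROWS' [OPENING] [FORCE]. ROWS is JSON, a list that holds one entry, the list of rows, each a list of 6 numbers: the shift along the tool's x, y, z scaled (see below), then the turn, a rotation vector about the tool's x, y, z scaled (see below). In form: [[[tx, ty, tz, wx, wy, wz], ...]]. A call has 1 to 8 rows; each row is the pose to reach, as a shift and turn from the pose commanded when the call began, along the tool's axes at that moment, turning the shorter way round; what a row does not reach only later rows make up. The controller multiplies each number of a shift by 20 cm and each number of a turn by pi rad. A row lasts 1/12 s, in which the tool goes at most 41.7 mm and 7.16 degrees, less where a joint would pass 70% of its speed; a pose out of reach is approached as far as the arm can. A call with a number of a shift or a turn outside -1 to 1 is refused whole. A call with a gripper value outside its range is refused whole. OPENING is the gripper's target within -1 to 1 (fully open at 1, half-way at 0, shut at -1), set as the call begins (- or left out, the last holds). The fingers move at their own pace and stop on an object; FORCE is the grip in N (left out, the last holds). Time passes only in rows, so rows that repeat a pose let the fingers close. It gives the time, the measured TCP pose, the force, the opening and the grip force at its end, in the units of the state.
- r.sense(): the state, without advancing time (a new reading comes with each control period).
- r.grab_frame(name): name is "side" or "top" or "wrist"; returns the picture (480x640x3 uint8, red, green, blue); there is no depth.
- r.camera_info(name): a dict with "K" (3x3 intrinsics, pixels), "rvec" (rotation vector, rad) and "tvec" (3), from world to camera coordinates, as OpenCV has them; the wrist camera has in their place "mount" (4x4, takes a point from camera to tool coordinates, whose origin is the TCP and whose axes are the flange's). Camera axes: x right, y down, z forward; pixel columns grow to the right and rows downward; lengths in mm; the calibration is good to about 2 mm. The wrist camera is an equidistant fisheye: a pixel r from the principal point sees the ray r / f radians off the axis. A picture is of the moment at which its call begins: read the wrist's pose just before it. camera_info takes no time and is no camera call.
- r.sign_off(): hands the job in; it is judged then, once.
The state is a dict: "clock": time; "qpos": joint angles; "qvel": joint speeds; "joint_efforts": joint torques, N m; "eef_pos": TCP position; "tcp_rot": TCP orientation; "contact_force": force on the tool from outside, world axes, zero at the start; "wrist_torque": the same for the moment, N m; "opening": opening from 0.0 (shut) to 1.0 (fully open); "grasp_force": force on a finger pad.
Only numpy, scipy, OpenCV 4.12 (cv2) and the standard library are available. Lean on these libraries where they do the work, as an engineer would, in place of code of your own. Each camera call takes 0.05 s, during which the arm holds its last target. There are 200 camera calls.

### The job

Close the steam sterilizer: take the roller from its wooden rest and roll it with steady, moderate pressure over the slatted cover sheet until every slat is down flush, then stand the roller back upright in its rest and let go. After that push the sterilizer's spring knob in, turn it clockwise past its safety stop to the end without forcing it, and let it spring back up. Touch the cover only with the roller, do not press it hard, and leave the other things on the dresser where they are.

Things in the scene. Friction and masses are not known exactly. Their poses are not given: they have to be found in the camera images.
- roller_grip (a point): centre of the wooden grip bar of the loose hand roller (0.38 kg). The bar is 80 long (its x), 22 thick (its y), 32 high; z is up. A stem below it carries an aluminium plate 84 (x) by 86 (y) by 6, its top 36 mm below this point, with a rubber drum under it.
- roller_foot (a point): the lowest point of the roller's drum, 88 mm straight below the grip's centre. The black rubber drum is 36 in diameter and 60 long, its axle along x, so it rolls along its y. The axle is sprung and yields upwards by up to 9 mm: 6 N at first, 1 N more per mm, 15 N at the end; the frame then still clears a flat surface by 3 mm.
- rest_top (a point): centre of the open mouth of the bamboo rest on the tray, a fixed upright box 106 (its x) by 66 (its y), 56 high, walls 6. The roller stands in it, drum hanging inside with about 9 mm of play each way, plate lying on the two long walls, axle along the box's x; the grip centre is then 42 mm above this point.
- sterilizer: white flat-bed steam sterilizer, a fixed box 210 (x) by 320 (y), 75 high, flat on top, with the slatted cover and a knob let into its top; origin on its underside; z is up
- cover: slatted bamboo cover sheet let into the sterilizer's top, 98 wide (x), 149 long (y): six slats, 24 wide, side by side along y. Origin: its centre at the level of the top, 75 mm above the dresser; the knob is on its -y side, some 150 mm away. A slat fully up stands 4 mm proud; about 7 N pushes it down and it stays there. The cover breaks at 45 N. The top is flat for 30 mm beyond both ends.
- slat0 (a joint): how far slat 0 (y = -62.5 mm in the cover's frame) has been pushed down, m: 0 fully up (4 mm proud), 0.004 fully down and flush with the sterilizer's top
- slat1 (a joint): how far slat 1 (y = -37.5 mm in the cover's frame) has been pushed down, m: 0 fully up (4 mm proud), 0.004 fully down and flush with the sterilizer's top
- slat2 (a joint): how far slat 2 (y = -12.5 mm in the cover's frame) has been pushed down, m: 0 fully up (4 mm proud), 0.004 fully down and flush with the sterilizer's top
- slat3 (a joint): how far slat 3 (y = 12.5 mm in the cover's frame) has been pushed down, m: 0 fully up (4 mm proud), 0.004 fully down and flush with the sterilizer's top
- slat4 (a joint): how far slat 4 (y = 37.5 mm in the cover's frame) has been pushed down, m: 0 fully up (4 mm proud), 0.004 fully down and flush with the sterilizer's top
- slat5 (a joint): how far slat 5 (y = 62.5 mm in the cover's frame) has been pushed down, m: 0 fully up (4 mm proud), 0.004 fully down and flush with the sterilizer's top
- drum (a joint): angle that the roller's drum has turned on its axle, rad; 0 at the start, 1 rad is 18 mm of rolling
- knob_grip (a point): centre of the white bar on top of the sterilizer's knob, on the knob's upright turning axis, 113 mm above the dresser top with the knob up. The bar is 46 long (its x, turning with the knob), 14 thick (its y) and 32 high, reaching 12 mm above and 20 mm below this point; under it is a disc 52 in diameter and 10 high. z is up.
- knob_push (a joint): how far the knob is pushed down, m: 0 up, 0.006 fully in. A spring resists with 5 N at first and 8.5 N fully in, and lifts the knob again when it is let go, except between 0.4 and 0.95 rad of turn, where it is caught under the stop
- knob_turn (a joint): angle of the knob, rad, growing clockwise seen from above: 0 to 0.2 off at the start. With the knob up a safety stop blocks it at about 0.45; held fully in it turns on under the stop (clear of it past 0.95) to its end at 1.3 (on). Slight friction keeps it where it is left. Forcing it past the stop while up breaks it
- canister: clear closed acrylic canister, 72 in diameter, 100 high, loose on the tray; origin centre of its underside; leave alone
- ring_dish: pink ceramic ring dish, 92 in diameter, with a cone 50 high; loose on the tray; origin centre of its underside; leave alone
- pacifier0: orange pacifier standing teat up, 42 in diameter, 39 high; loose, one of three in a row on the tray; origin centre of its underside; leave alone
- pacifier1: orange pacifier standing teat up, 42 in diameter, 39 high; loose, one of three in a row on the tray; origin centre of its underside; leave alone
- pacifier2: orange pacifier standing teat up, 42 in diameter, 39 high; loose, one of three in a row on the tray; origin centre of its underside; leave alone
- baby_bottle: cream closed baby bottle, 60 in diameter, 150 high, loose on the dresser top at the sterilizer's knob side; origin centre of its underside; leave alone
Things that resemble listed ones, but are neither listed nor needed, are in the scene too. What is shaped like the part that bears roller_grip but orange or turquoise is not meant.

How it is judged (in metres and radians):
On the way, in this order (a step that is already met when the one before it is completed fails the run):
1. the roller, out of its rest, presses on the cover with at least 5 N (contact force between roller and cover above 5 N and horizontal distance between roller_grip and cover below 0.13 m), for 0.1 s.
2. the roller rolls on the cover under pressure: the drum has turned more than 2 rad (36 mm) (contact force between roller and cover above 3 N and (value of joint drum above 2 rad or value of joint drum below -2 rad)), for 0.05 s.
3. every slat is at least 3 mm down (value of joint each of slat0, slat1, slat2, slat3, slat4, slat5 above 0.003 m), for 0.1 s.
4. the roller stands in its rest again, let go (horizontal distance between roller_grip and rest_top below 0.022 m and z of roller_grip in the frame of rest_top between 0.034 and 0.05 m and angle between roller_grip's own z axis and vertical below 0.15 rad and contact force between the fingers and roller below 0.1 N and linear speed of roller below 0.03 m/s), for 0.2 s.
5. the knob is pushed in at least 4 mm (value of joint knob_push above 0.004 m), for 0.05 s.
6. the knob is turned past its stop, to at least 1.1 rad (value of joint knob_turn above 1.1 rad), for 0.1 s.
At the end, for the whole second after the job is handed in: All six slats at least 3 mm down; the roller upright (within 0.15 rad) and at rest in its rest, its grip centre within 22 mm sideways of the rest's centre and 34 to 50 mm above the rest's mouth; the knob turned to at least 1.1 rad and sprung up again to within 1.5 mm; everything released (all of step 3 and horizontal distance between roller_grip and rest_top below 0.022 m and z of roller_grip in the frame of rest_top between 0.034 and 0.05 m and angle between roller_grip's own z axis and vertical below 0.15 rad and value of joint knob_turn above 1.1 rad and value of joint knob_push below 0.0015 m and linear speed of roller below 0.03 m/s); the robot touches nothing.
It fails at once if the cover is touched by the fingers or arm with more than 1 N (contact force between any of the fingers, the arm and cover above 1 N).
It fails at once if the cover is pressed with more than 45 N (contact force between roller and cover above 45 N).
It fails at once if the knob is turned past its stop while a slat is still up (value of joint knob_turn above 0.9 rad and not (value of joint each of slat0, slat1, slat2, slat3, slat4, slat5 above 0.003 m)).
It fails at once if the knob is forced past its stop without being pushed in (value of joint knob_turn between 0.6 and 0.8 rad and value of joint knob_push below 0.003 m).
It fails at once if a bystander is moved by more than 25 mm or tipped (distance of any of canister, ring_dish, pacifier0, pacifier1, pacifier2, baby_bottle from where it was at the start of the episode above 0.025 m or angle between any of canister, ring_dish, pacifier0, pacifier1, pacifier2, baby_bottle's own z axis and vertical above 0.4 rad).
It also fails if it takes over 72 s, if anything falls off the work surface, if the arm or the gripper's body presses on something with over 40 N, if the wrist force passes 120 N, or if a joint passes its speed limit or range.

## Working session

There is one attempt and no reset: what is moved stays moved. The work goes in short steps, Python scripts to look and compute and a shell command to move; the robot and the scene stay as the last step left them, time stands still between calls to the robot, and variables do not carry over. Pictures are saved under pics/ and viewed, at most 10 in all, crops included, and the job is handed in when it is done.

```bash
ls; mkdir -p pics; python3 - <<'E'
from rig import r
import cv2
s=r.sense();print(s)
for n in("side","top","wrist"):
    cv2.imwrite(f"pics/{n}0.png",cv2.cvtColor(r.grab_frame(n),cv2.COLOR_RGB2BGR));print(n,r.camera_info(n))
E
```

```text
pics
{'clock': 0.0, 'qpos': array([ 1.30257012e+00,  3.53632185e-01,  1.63413202e+00, -2.24487084e-05,
        1.15519575e+00, -2.41940130e-03]), 'qvel': array([-0.00016788, -0.00116039, -0.00048717,  0.00068082,  0.00064501,
       -0.00051976]), 'joint_efforts': array([-9.00094819e-04, -6.05216074e+01, -3.42046988e+01, -2.07519824e-04,
        9.10491130e-03, -1.53880825e-05]), 'eef_pos': array([164.07316236, 602.58993596, 230.57255608]), 'tcp_rot': array([-3.14022531e+00,  1.72172395e-05,  2.87579494e+00]), 'contact_force': array([-0.64924832,  0.28066513, -0.47794133]), 'wrist_torque': array([ 0.01439732, -0.02737654,  0.00838657]), 'grasp_force': 0.0, 'opening': 1.0033544017560103}
side {'K': array([[579.90546872,   0.        , 313.79139731],
       [  0.        , 579.90546872, 241.76992789],
       [  0.        ,   0.        ,   1.        ]]), 'rvec': array([ 0.33664726, -2.82686949,  1.08290566]), 'tvec': array([ 556.36513964,  165.84471487, 1490.18720195])}
top {'K': array([[464.50112414,   0.        , 327.04436611],
       [  0.        , 464.50112414, 243.23851549],
       [  0.        ,   0.        ,   1.        ]]), 'rvec': array([ 2.19720684, -2.18669161,  0.11667638]), 'tvec': array([ -18.51955327,  574.80264428, 1201.67925188])}
wrist {'K': array([[371.64829954,   0.        , 320.63860135],
       [  0.        , 371.64829954, 242.63247532],
       [  0.        ,   0.        ,   1.        ]]), 'mount': array([[ 7.27229235e-04, -9.56456758e-01, -2.91873158e-01,
         7.53001545e+01],
       [ 9.99999669e-01,  8.02059963e-04, -1.36726096e-04,
        -6.72477662e-01],
       [ 3.64872373e-04, -2.91872962e-01,  9.56457025e-01,
        -1.42478308e+02],
       [ 0.00000000e+00,  0.00000000e+00,  0.00000000e+00,
         1.00000000e+00]])}
```

View pics/top0.png

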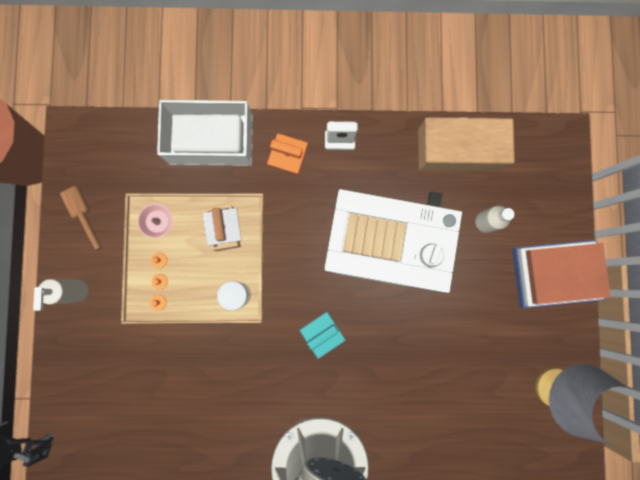

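View pics/side0.png

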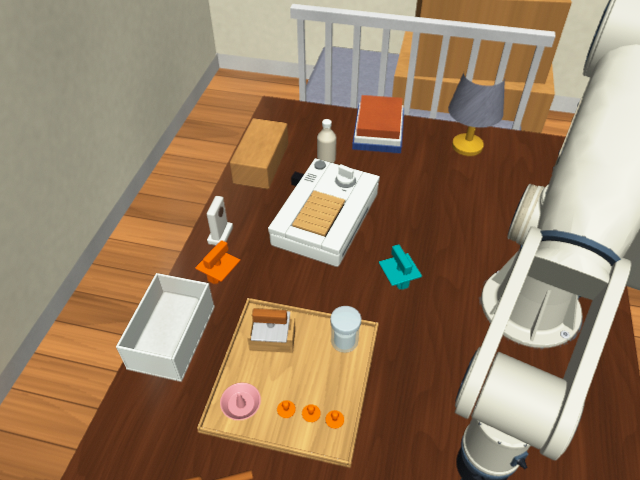

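The top view shows the roller in its rest at about (222,226). The cover is at (375,238), the knob at (432,256) and the bottle at (500,216). The orange and turquoise things are decoys. I'll enlarge these areas.

```bash
python3 - <<'E'
import cv2,numpy as np
t=cv2.imread("pics/top0.png");s=cv2.imread("pics/side0.png")
def c(im,x,y,w,h,k):
    return cv2.resize(im[y:y+h,x:x+w],None,fx=k,fy=k,interpolation=cv2.INTER_CUBIC)
# 800x600: top-left roller top 60x60@5... 
a=c(t,190,195,66,60,6)[:, :400]  # 396x360
b=c(s,240,300,67,60,6)[:, :400]
d=c(t,320,185,146,110,5)          # 730x550
o=np.hstack([a,b]);cv2.imwrite("pics/roller.png",o);cv2.imwrite("pics/ster.png",d);print(o.shape,d.shape)
E
```

```text
(360, 796, 3) (550, 730, 3)
```

View pics/roller.png

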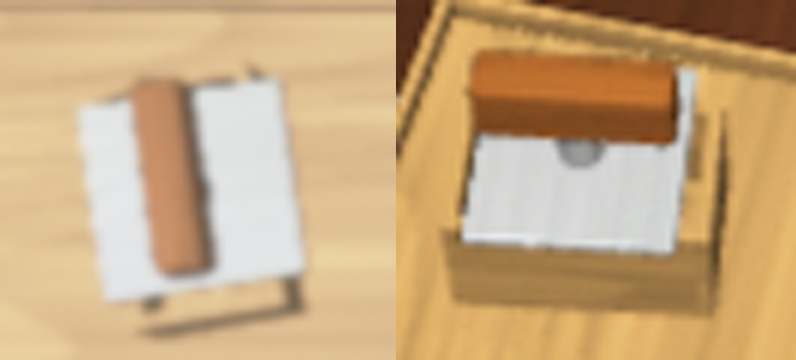

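View pics/ster.png

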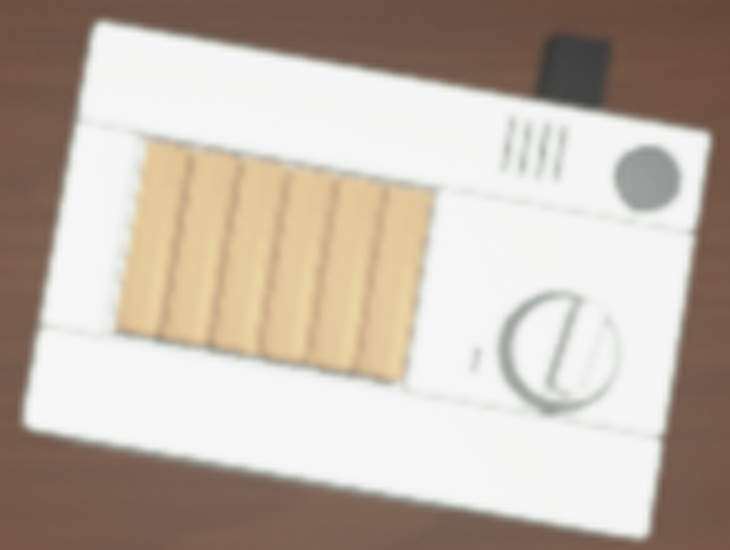

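The roller crop shows the white plate's corners at about (78,108), (280,78), (303,272) and (105,300). In the sterilizer crop, the box corners, cover corners and knob disc (about (560,352)) are clear, and the bar tilts from (578,300) to (560,390). Next I'll fit poses.

```bash
cat > h.py <<'E'
from rig import r
import numpy as np,cv2
from scipy.spatial.transform import Rotation as R
from scipy.optimize import least_squares
def proj(n,P):
    i=r.camera_info(n);return cv2.projectPoints(np.asarray(P,float).reshape(-1,1,3),i["rvec"],i["tvec"],i["K"],None)[0][:,0]
def ray(n,px):
    i=r.camera_info(n);Rm=cv2.Rodrigues(i["rvec"])[0];d=np.linalg.inv(i["K"])@[*px,1]
    return -Rm.T@i["tvec"],Rm.T@d
def atz(n,px,z):
    o,d=ray(n,px);return o+d*(z-o[2])/d[2]
def pose(p,L):
    c,s=np.cos(p[3]),np.sin(p[3]);L=np.asarray(L,float)
    return np.c_[p[0]+c*L[:,0]-s*L[:,1],p[1]+s*L[:,0]+c*L[:,1],p[2]+L[:,2]]
def crop(pts,ox,oy,k): return (np.asarray(pts,float)+.5)/k-.5+[ox,oy]
def moves(pos,yaw,cur=None):
    "tool shift/turn (scaled) from current to TCP pos pointing down with tool yaw (R=Rz(yaw)Rx(pi))"
    s=r.sense() if cur is None else cur
    A=R.from_euler('xyz',s['tcp_rot']);B=R.from_euler('xyz',[np.pi,0,yaw])
    return np.round(np.r_[A.inv().apply(np.asarray(pos)-s['eef_pos'])/200,(A.inv()*B).as_rotvec()/np.pi],4)
E
python3 - <<'E'
from h import *
# roller plate: grip origin; corners at z=-36; up-left=(+x,+y)
P=[[42,43,-36],[42,-43,-36],[-42,-43,-36],[-42,43,-36]]
uv=crop([(78,108),(280,78),(303,272),(105,300)],190,195,6)
sP=[[-42,43,-36],[-42,-43,-36]]; 
suv=crop([(462-396,240),(674-396,253)],240,300,6)
# side: grip top far... bar corners
for t in (0,5,10):
    f=least_squares(lambda p:(proj("top",pose([p[0],p[1],98+t,p[2]],P))-uv).ravel(),[600,250,.1]);print(t,f.x,f.cost, proj("side",pose([f.x[0],f.x[1],98+t,f.x[2]],P)), proj("side",pose([f.x[0],f.x[1],98+t,f.x[2]],[[0,0,0]])))
print(suv)
B=[[105,160,75],[105,-160,75],[-105,-160,75],[-105,160,75]]
ub=crop([(97,20),(710,130),(648,540),(24,430)],320,185,5)
f=least_squares(lambda p:(proj("top",pose([p[0],p[1],0,p[2]],B))-ub).ravel(),[550,-100,-.17]);print("ster",f.x,f.cost)
C=[[49,74.5,4],[49,-74.5,4],[-49,-74.5,4],[-49,74.5,4]]
uc=crop([(147,138),(436,186),(405,381),(117,331)],320,185,5)
f=least_squares(lambda p:(proj("top",pose([p[0],p[1],75,p[2]],C))-uc).ravel(),[550,-100,-.17]);print("cover",f.x,f.cost)
k=crop([(560,352),(578,303),(558,392)],320,185,5)
print("knob disc",atz("top",k[0],91))
E
```

```text
0 [6.13944978e+02 2.54284978e+02 1.50954955e-01] 0.2064642037450754 [[251.00815491 341.33506893]
 [256.72417311 311.1630933 ]
 [290.95393716 313.51920038]
 [286.66472903 343.91829466]] [[270.35690907 318.54799754]]
5 [6.13362210e+02 2.53271878e+02 1.50953857e-01] 0.31179930550747187 [[251.18572699 339.86224887]
 [256.90737118 309.68251832]
 [291.2148084  312.03794844]
 [286.92659336 342.44533518]] [[270.57980486 317.02092154]]
10 [6.12779461e+02 2.52258773e+02 1.50952703e-01] 0.4586998533872912 [[251.3641222  338.38253547]
 [257.09138611 308.19529595]
 [291.47684935 310.55002051]
 [287.1896798  340.96545412]] [[270.80373731 315.48669421]]
[[250.58333333 339.58333333]
 [285.91666667 341.75      ]]
ster [ 5.79121762e+02 -1.83586722e+02 -1.70435035e-01] 0.40288690439008046
cover [ 5.88575039e+02 -1.35255795e+02 -1.61713186e-01] 0.4078661290049001
knob disc [ 541.40570395 -275.77576199   91.        ]
```

```bash
python3 - <<'E'
from h import *
s=r.sense()
m=moves([613,253,220],.151+np.pi);print(m, m/2)
E
```

```text
[-2.6251e+00 -1.0974e+00  5.4800e-02 -4.0000e-04 -1.0000e-04 -1.3270e-01] [-1.31255e+00 -5.48700e-01  2.74000e-02 -2.00000e-04 -5.00000e-05
 -6.63500e-02]
```

```bash
python3 -m inch '[[[-0.9,-0.376,0,0,0,0],[-0.9,-0.376,0,0,0,0],[-0.9,-0.376,0,0,0,0],[-0.9,-0.376,0,0,0,0],[-0.9,-0.376,0,0,0,0]]]' 1 && python3 -m inch '[[[-0.9,-0.376,0.02,0,0,0],[-0.9,-0.376,0.02,0,0,0],[-0.9,-0.376,0.02,0,0,0],[-0.9,-0.376,0.02,0,0,0],[-0.9,-0.376,0.02,0,0,0],[-0.9,-0.376,0.02,0,0,0]]]'; python3 -c "
from h import *
print(moves([613,253,200],.151+np.pi))"
```

```text
clock: 0.57
eef_pos: [320.1, 480.9, 231.1]
tcp_rot: [-3.141, 0.001, 2.875]
contact_force: [-0.1, 1.0, -0.3]
opening: 1.0
grasp_force: 0.0
clock: 1.07
eef_pos: [475.8, 359.9, 227.0]
tcp_rot: [-3.141, 0.002, 2.872]
contact_force: [-0.4, 0.0, 0.4]
opening: 1.0
grasp_force: 0.0
[-8.035e-01 -3.327e-01  1.363e-01 -4.000e-04  4.000e-04 -1.338e-01]
```

```bash
python3 -m inch '[[[-0.8,-0.332,0.13,0,0,-0.134],[-0.8,-0.332,0.13,0,0,-0.134],[-0.8,-0.332,0.13,0,0,-0.134],[-0.8,-0.332,0.13,0,0,-0.134],[-0.8,-0.332,0.13,0,0,-0.134],[-0.8,-0.332,0.13,0,0,-0.134],[-0.8,-0.332,0.13,0,0,-0.134],[-0.8,-0.332,0.13,0,0,-0.134]]]'; python3 - <<'E'
from h import *
s=r.sense();im=r.grab_frame("wrist");cv2.imwrite("pics/w1.png",im[:,:,::-1])
print(moves([613,253,85],.151+np.pi,s),s['eef_pos'],s['tcp_rot'])
i=r.camera_info("wrist");T=np.eye(4);T[:3,:3]=R.from_euler('xyz',s['tcp_rot']).as_matrix();T[:3,3]=s['eef_pos']
W=np.linalg.inv(T@i["mount"])
L=[[40,11,16],[40,-11,16],[-40,-11,16],[-40,11,16],[42,43,-36],[42,-43,-36],[-42,-43,-36],[-42,43,-36]]
P=pose([613,253,104,.151],L)
q=P@W[:3,:3].T+W[:3,3];th=np.arctan2(np.hypot(q[:,0],q[:,1]),q[:,2]);ph=np.arctan2(q[:,1],q[:,0]);K=i["K"]
print(np.c_[K[0,2]+K[0,0]*th*np.cos(ph),K[1,2]+K[0,0]*th*np.sin(ph)].round(1))
E
```

```text
clock: 1.73
eef_pos: [607.8, 258.2, 201.2]
tcp_rot: [3.141, -0.001, -2.987]
contact_force: [-0.6, 0.2, 0.3]
opening: 1.001
grasp_force: 0.0
[-2.20e-02 -2.99e-02  5.81e-01  1.00e-04 -3.00e-04  1.30e-03] [607.83147634 258.19838059 201.2153445 ] [ 3.14126101e+00 -8.75009755e-04 -2.98662116e+00]
[[328.2 315.5]
 [295.8 315.3]
 [293.6 198.2]
 [329.7 198.2]
 [366.3 287.4]
 [260.7 286.8]
 [256.3 183.7]
 [370.6 184. ]]
```

View pics/w1.png

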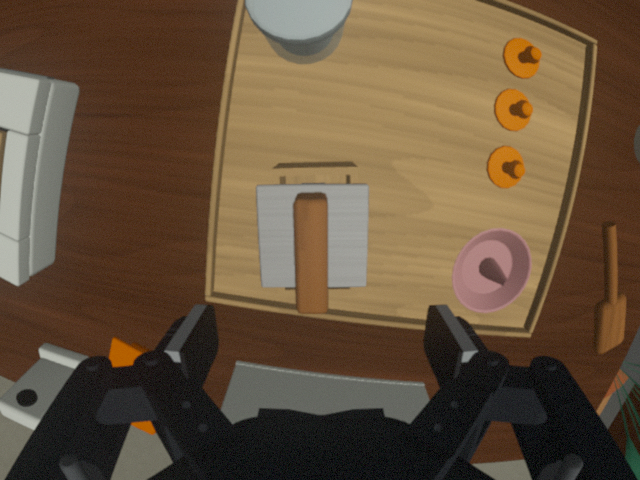

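The wrist view confirms the fit: the plate corners are at (257,185), (368,184), (366,287) and (262,287), within about 2 px of the prediction. Now I'll descend and grip.

```bash
python3 -m inch '[[[-0.022,-0.03,0.15,0,0,0.001],[-0.022,-0.03,0.3,0,0,0.001],[-0.022,-0.03,0.4,0,0,0.001],[-0.022,-0.03,0.48,0,0,0.001],[-0.022,-0.03,0.54,0,0,0.001],[-0.022,-0.03,0.58,0,0,0.001],[-0.022,-0.03,0.58,0,0,0.001],[-0.022,-0.03,0.58,0,0,0.001]]]' && python3 -m inch '[[[0,0,0,0,0,0],[0,0,0,0,0,0],[0,0,0,0,0,0],[0,0,0,0,0,0],[0,0,0,0,0,0],[0,0,0,0,0,0],[0,0,0,0,0,0],[0,0,0,0,0,0]]]' -1 60
```

```text
clock: 2.45
eef_pos: [614.2, 252.6, 85.8]
tcp_rot: [3.141, 0.0, -2.989]
contact_force: [0.1, 1.1, -0.1]
opening: 1.0
grasp_force: 0.0
clock: 3.12
eef_pos: [614.5, 252.1, 85.8]
tcp_rot: [3.142, 0.001, -2.99]
contact_force: [-1.7, 0.3, 6.2]
opening: 0.248
grasp_force: 59.3
```

```bash
python3 -m inch '[[[0,0,-0.1,0,0,0],[0,0,-0.25,0,0,0],[0,0,-0.4,0,0,0],[0,0,-0.56,0,0,0],[0,0,-0.7,0,0,0],[0,0,-0.7,0,0,0],[0,0,-0.7,0,0,0]]]'; python3 - <<'E'
from h import *
s=r.sense();print(s['opening'],s['grasp_force'])
print(moves([599,-71,220],-.167+np.pi))
E
```

```text
clock: 3.7
eef_pos: [614.8, 252.2, 226.3]
tcp_rot: [3.141, 0.002, -2.99]
contact_force: [-0.3, -0.9, -4.7]
opening: 0.245
grasp_force: 59.8
0.2454459170287204 59.77250397205353
[ 3.2280e-01 -1.5854e+00  3.0000e-02  3.0000e-04  7.0000e-04  1.0150e-01]
```

```bash
python3 -m inch '[[[0.03,-0.15,0,0,0,0.01],[0.08,-0.35,0,0,0,0.03],[0.12,-0.55,0,0,0,0.06],[0.16,-0.75,0,0,0,0.08],[0.18,-0.9,0,0,0,0.1],[0.18,-0.9,0,0,0,0.1],[0.18,-0.9,0,0,0,0.1]]]';python3 -c "
from h import *
print(moves([599,-71,190],-.167+np.pi))"
```

```text
clock: 4.28
eef_pos: [604.5, 66.8, 222.9]
tcp_rot: [-3.141, -0.004, 2.977]
contact_force: [0.2, 0.3, -3.1]
opening: 0.247
grasp_force: 60.4
[-8.640e-02 -6.839e-01  1.649e-01 -3.000e-04 -1.200e-03  6.000e-04]
```

```bash
python3 -m inch '[[[-0.02,-0.15,0.03,0,0,0],[-0.04,-0.35,0.08,0,0,0],[-0.07,-0.52,0.12,0,0,0],[-0.086,-0.65,0.16,0,0,0],[-0.086,-0.684,0.165,0,0,0],[-0.086,-0.684,0.165,0,0,0],[-0.086,-0.684,0.165,0,0,0]]]';python3 - <<'E'
from h import *
s=r.sense();print(s['eef_pos'],s['tcp_rot'],s['contact_force'],s['wrist_torque'])
w=r.grab_frame("wrist");a=r.grab_frame("side")
b=cv2.resize(a[120:300,230:430],None,fx=2.4,fy=2.4,interpolation=cv2.INTER_CUBIC)[:432]
w=cv2.resize(w[:,160:480],None,fx=.9,fy=.9)
cv2.imwrite("pics/o2.png",np.hstack([w,b[:432,:480]])[:,:,::-1])
E
```

```text
clock: 4.87
eef_pos: [600.5, -68.0, 191.3]
tcp_rot: [3.141, -0.002, 2.98]
contact_force: [0.2, 0.8, -3.0]
opening: 0.251
grasp_force: 60.8
[600.4761096  -68.01385228 191.3390972 ] [ 3.14090162e+00 -1.72240135e-03  2.97955332e+00] [ 0.16347948  0.75480825 -2.95511119] [ 0.01533089 -0.03073083 -0.03237164]
```

View pics/o2.png

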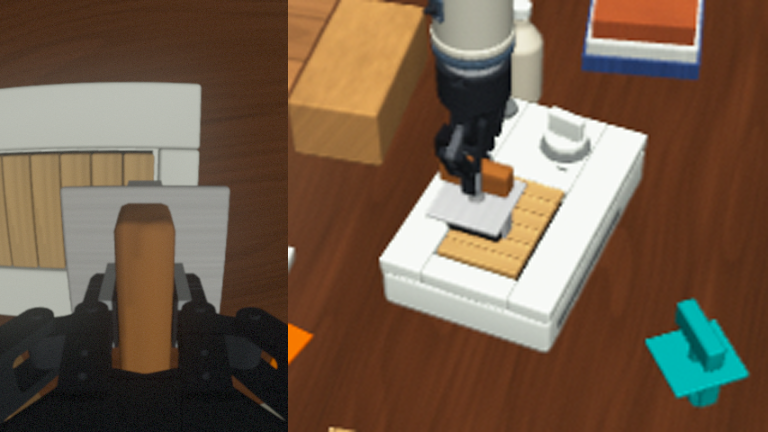

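The roller hangs level and parallel over the +y end of the cover. I'll descend gently.

```bash
python3 -m inch '[[[0,0,0.06,0,0,0],[0,0,0.12,0,0,0],[0,0,0.17,0,0,0],[0,0,0.2,0,0,0],[0,0,0.22,0,0,0],[0,0,0.23,0,0,0],[0,0,0.23,0,0,0],[0,0,0.23,0,0,0]]]'
```

```text
clock: 5.63
eef_pos: [601.2, -69.2, 146.4]
tcp_rot: [-3.142, 0.001, 2.979]
contact_force: [-0.4, -1.0, -3.1]
opening: 0.247
grasp_force: 61.1
```

```bash
python3 -m inch '[[[0,0,0.01,0,0,0],[0,0,0.02,0,0,0],[0,0,0.02,0,0,0],[0,0,0.02,0,0,0]]]'
```

```text
clock: 5.97
eef_pos: [601.6, -69.3, 143.1]
tcp_rot: [3.142, 0.002, 2.979]
contact_force: [-0.6, -0.3, 4.6]
opening: 0.253
grasp_force: 61.8
```

```bash
python3 -m inch '[[[0,0,0.01,0,0,0],[0,0,0.02,0,0,0],[0,0,0.02,0,0,0],[0,0,0.02,0,0,0]]]'
```

```text
clock: 6.3
eef_pos: [601.7, -69.3, 139.4]
tcp_rot: [3.142, 0.002, 2.979]
contact_force: [-1.4, 0.8, 9.3]
opening: 0.248
grasp_force: 62.3
```

```bash
python3 -m inch '[[[0,-0.03,0,0,0,0],[0,-0.07,0,0,0,0],[0,-0.12,0,0,0,0],[0,-0.17,0,0,0,0],[0,-0.22,0,0,0,0],[0,-0.27,0,0,0,0],[0,-0.32,0,0,0,0],[0,-0.37,0,0,0,0]]]'
```

```text
clock: 6.97
eef_pos: [589.8, -142.6, 139.6]
tcp_rot: [3.141, 0.002, 2.979]
contact_force: [-0.5, 0.4, 7.9]
opening: 0.249
grasp_force: 62.5
```

```bash
python3 -m inch '[[[0,-0.05,0,0,0,0],[0,-0.1,0,0,0,0],[0,-0.15,0,0,0,0],[0,-0.2,0,0,0,0],[0,-0.25,0,0,0,0],[0,-0.3,0,0,0,0],[0,-0.35,0,0,0,0],[0,-0.37,0,0,0,0]]]'; python3 -m inch '[[[0,0,0,0,0,0],[0,0,0,0,0,0]]]'
```

```text
clock: 7.63
eef_pos: [577.7, -216.7, 139.6]
tcp_rot: [-3.141, 0.003, 2.979]
contact_force: [-1.0, 0.2, 8.2]
opening: 0.247
grasp_force: 62.6
clock: 7.8
eef_pos: [577.8, -216.1, 139.6]
tcp_rot: [-3.141, 0.003, 2.979]
contact_force: [-0.5, -1.2, 9.0]
opening: 0.244
grasp_force: 62.5
```

```bash
python3 -m inch '[[[0,0.05,0.003,0,0,0],[0,0.1,0.005,0,0,0],[0,0.15,0.005,0,0,0],[0,0.2,0.005,0,0,0],[0,0.25,0.005,0,0,0],[0,0.3,0.005,0,0,0],[0,0.35,0.005,0,0,0],[0,0.4,0.005,0,0,0]]]';python3 -m inch '[[[0,0.05,0,0,0,0],[0,0.1,0,0,0,0],[0,0.15,0,0,0,0],[0,0.2,0,0,0,0],[0,0.25,0,0,0,0],[0,0.3,0,0,0,0],[0,0.35,0,0,0,0],[0,0.4,0,0,0,0]]]'; python3 -m inch '[[[0,0,0,0,0,0],[0,0,-0.1,0,0,0],[0,0,-0.25,0,0,0],[0,0,-0.4,0,0,0],[0,0,-0.42,0,0,0],[0,0,-0.42,0,0,0]]]'; python3 - <<'E'
from h import *
print(moves([614.3,252.4,220],-2.989))
a=r.grab_frame("side");b=cv2.resize(a[170:260,270:370],None,fx=5,fy=5,interpolation=cv2.INTER_CUBIC)
cv2.imwrite("pics/slats.png",b[:,:,::-1])
E
```

```text
clock: 8.47
eef_pos: [590.9, -136.2, 138.7]
tcp_rot: [-3.141, 0.003, 2.979]
contact_force: [-1.2, -0.2, 9.6]
opening: 0.249
grasp_force: 62.6
clock: 9.13
eef_pos: [603.8, -57.1, 138.7]
tcp_rot: [-3.142, 0.003, 2.979]
contact_force: [-1.9, -1.3, 9.4]
opening: 0.247
grasp_force: 62.7
clock: 9.63
eef_pos: [603.9, -57.4, 223.1]
tcp_rot: [3.141, 0.004, 2.979]
contact_force: [0.7, -0.3, -4.4]
opening: 0.248
grasp_force: 61.6
[ 1.9880e-01  1.5371e+00  1.4900e-02 -1.0000e-04  1.2000e-03 -1.0020e-01]
```

View pics/slats.png

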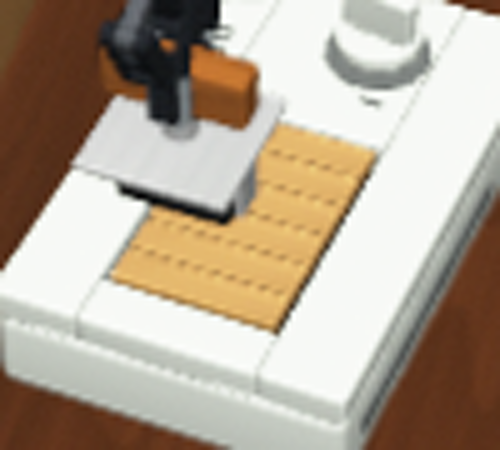

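The slats look uniformly flush, with no step left at the cover's edges. Now I'll carry the roller back to its rest.

```bash
python3 -m inch '[[[0.02,0.15,0,0,0,-0.01],[0.04,0.35,0,0,0,-0.03],[0.06,0.55,0,0,0,-0.06],[0.08,0.75,0,0,0,-0.08],[0.1,0.9,0,0,0,-0.1],[0.1,0.9,0,0,0,-0.1],[0.1,0.9,0,0,0,-0.1]]]';python3 -c "
from h import *
print(moves([614.4,252.3,190],-2.989))"
```

```text
clock: 10.27
eef_pos: [610.7, 125.0, 218.7]
tcp_rot: [-3.141, -0.004, -2.987]
contact_force: [0.3, -0.2, -2.3]
opening: 0.248
grasp_force: 61.5
[-1.172e-01  6.260e-01  1.427e-01 -1.000e-04 -1.200e-03  7.000e-04]
```

```bash
python3 -m inch '[[[-0.03,0.15,0.03,0,0,0],[-0.06,0.35,0.08,0,0,0],[-0.1,0.5,0.12,0,0,0],[-0.117,0.6,0.143,0,0,0],[-0.117,0.626,0.143,0,0,0],[-0.117,0.626,0.143,0,0,0],[-0.117,0.626,0.143,0,0,0],[-0.117,0.626,0.143,0,0,0]]]';python3 -c "
from h import *
print(moves([614.3,252.3,87],-2.989))"
```

```text
clock: 10.93
eef_pos: [616.3, 249.1, 192.4]
tcp_rot: [-3.141, -0.001, -2.991]
contact_force: [-0.1, -0.0, -2.6]
opening: 0.25
grasp_force: 61.5
[ 6.900e-03  1.780e-02  5.269e-01 -2.000e-04 -2.000e-04 -6.000e-04]
```

```bash
python3 -m inch '[[[0.007,0.018,0.05,0,0,0],[0.007,0.018,0.12,0,0,0],[0.007,0.018,0.15,0,0,0],[0.007,0.018,0.15,0,0,0]]]';python3 -c "
from h import *
print(moves([614.3,252.3,87],-2.989))"
```

```text
clock: 11.27
eef_pos: [613.1, 253.0, 160.6]
tcp_rot: [-3.141, -0.003, -2.99]
contact_force: [0.1, -0.3, -4.2]
opening: 0.249
grasp_force: 61.5
[-6.700e-03 -4.100e-03  3.679e-01 -3.000e-04 -1.100e-03 -5.000e-04]
```

```bash
python3 -m inch '[[[-0.005,-0.004,0.06,0,0,0],[-0.005,-0.004,0.14,0,0,0],[-0.005,-0.004,0.21,0,0,0],[-0.005,-0.004,0.27,0,0,0],[-0.005,-0.004,0.32,0,0,0],[-0.005,-0.004,0.35,0,0,0],[-0.005,-0.004,0.36,0,0,0],[-0.005,-0.004,0.365,0,0,0]]]'; python3 -m inch '[[[0,0,0,0,0,0],[0,0,0,0,0,0]]]'
```

```text
clock: 11.93
eef_pos: [615.4, 253.6, 89.3]
tcp_rot: [-3.141, -0.0, -2.99]
contact_force: [-0.4, 0.2, -3.7]
opening: 0.25
grasp_force: 61.6
clock: 12.1
eef_pos: [615.9, 253.8, 90.3]
tcp_rot: [3.141, 0.001, -2.99]
contact_force: [-0.5, 0.6, -3.4]
opening: 0.242
grasp_force: 61.6
```

```bash
python3 -m inch '[[[0,0,0.008,0,0,0],[0,0,0.016,0,0,0],[0,0,0.019,0,0,0],[0,0,0.019,0,0,0]]]'
```

```text
clock: 12.43
eef_pos: [615.4, 253.6, 85.9]
tcp_rot: [3.142, 0.0, -2.99]
contact_force: [0.2, -0.1, -4.3]
opening: 0.246
grasp_force: 61.7
```

```bash
python3 -m inch '[[[0,0,0.008,0,0,0],[0,0,0.012,0,0,0],[0,0,0.012,0,0,0]]]'
```

```text
clock: 12.68
eef_pos: [615.5, 253.6, 85.7]
tcp_rot: [3.142, 0.0, -2.989]
contact_force: [-7.9, -2.2, 16.6]
opening: 0.251
grasp_force: 64.2
```

```bash
python3 -m inch '[[[0,0,-0.009,0,0,0],[0,0,-0.009,0,0,0]]]'; python3 -m inch '[[[0,0,0,0,0,0],[0,0,0,0,0,0],[0,0,0,0,0,0],[0,0,0,0,0,0],[0,0,0,0,0,0],[0,0,0,0,0,0],[0,0,0,0,0,0],[0,0,0,0,0,0]]]' 1
```

```text
clock: 12.85
eef_pos: [615.7, 253.7, 85.9]
tcp_rot: [3.141, 0.001, -2.99]
contact_force: [-0.3, 0.2, -3.0]
opening: 0.248
grasp_force: 61.5
clock: 13.52
eef_pos: [615.4, 253.6, 85.3]
tcp_rot: [-3.142, -0.0, -2.99]
contact_force: [0.8, 0.5, -0.1]
opening: 1.001
grasp_force: 0.0
```

```bash
python3 -m inch '[[[0,0,-0.05,0,0,0],[0,0,-0.15,0,0,0],[0,0,-0.3,0,0,0],[0,0,-0.45,0,0,0],[0,0,-0.58,0,0,0],[0,0,-0.58,0,0,0],[0,0,-0.58,0,0,0]]]'; python3 - <<'E'
from h import *
s=r.sense()
w=r.grab_frame("wrist");a=r.grab_frame("side");t=r.grab_frame("top")
cv2.imwrite("pics/top1.png",t[:,:,::-1])
b=cv2.resize(a[290:370,230:330],None,fx=4,fy=4,interpolation=cv2.INTER_CUBIC)
c=cv2.resize(w[140:340,200:400],(320,320))
cv2.imwrite("pics/rest.png",np.hstack([c,b])[:,:,::-1])
E
```

```text
clock: 14.1
eef_pos: [616.5, 254.0, 204.0]
tcp_rot: [3.141, 0.004, -2.99]
contact_force: [-0.7, 0.9, 0.1]
opening: 0.997
grasp_force: 0.0
```

View pics/rest.png

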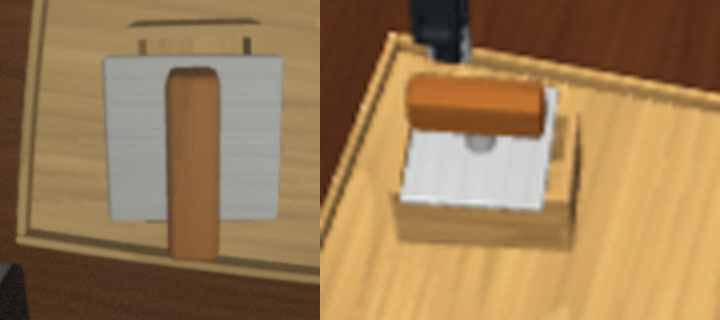

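The roller stands level and centred in its rest. Next is the knob.

```bash
python3 -c "
from h import *
print(moves([541,-276,220],2.92))"; python3 -m inch '[[[0,-0.2,-0.1,0,0,0],[0,-0.4,-0.1,0,0,0],[0,-0.6,-0.1,0,0,0],[0,-0.8,-0.1,0,0,0],[0,-1,-0.1,0,0,0],[0,-1,-0.1,0,0,0]]]' 0.2;  python3 -c "
from h import *
print(moves([541,-276,220],2.92))"
```

```text
[ 7.6520e-01 -2.5602e+00 -9.5900e-02 -2.0000e-04 -5.0000e-04  1.1890e-01]
clock: 14.75
eef_pos: [645.7, 49.4, 219.9]
tcp_rot: [-3.139, -0.002, -2.993]
contact_force: [0.4, 0.5, 0.2]
opening: 0.603
grasp_force: 0.0
[ 7.5780e-01 -1.5318e+00  4.9000e-03 -9.0000e-04 -6.0000e-04  1.1770e-01]
```

```bash
python3 -m inch '[[[0.08,-0.15,0,0,0,0.02],[0.16,-0.3,0,0,0,0.05],[0.25,-0.5,0,0,0,0.08],[0.33,-0.65,0,0,0,0.1],[0.4,-0.8,0,0,0,0.118],[0.4,-0.8,0,0,0,0.118],[0.4,-0.8,0,0,0,0.118]]]';  python3 -c "
from h import *
print(moves([541,-276,210],2.92))"
```

```text
clock: 15.33
eef_pos: [589.8, -115.6, 220.2]
tcp_rot: [-3.142, -0.002, 2.92]
contact_force: [0.0, 0.8, -0.1]
opening: 0.601
grasp_force: 0.0
[ 6.21e-02 -8.36e-01  5.12e-02 -0.00e+00 -6.00e-04  1.00e-04]
```

```bash
python3 -m inch '[[[0.01,-0.16,0.01,0,0,0],[0.03,-0.35,0.02,0,0,0],[0.04,-0.55,0.03,0,0,0],[0.06,-0.72,0.05,0,0,0],[0.062,-0.836,0.05,0,0,0],[0.062,-0.836,0.05,0,0,0],[0.062,-0.836,0.05,0,0,0],[0.062,-0.836,0.05,0,0,0]]]'; python3 - <<'E'
from h import *
s=r.sense();w=r.grab_frame("wrist");print(s['eef_pos'],s['tcp_rot'])
np.save("kp.npy",np.r_[s['eef_pos'],s['tcp_rot']])
cv2.imwrite("pics/knobfull.png",w[:,:,::-1])
b=cv2.resize(w[130:330,220:420],(600,600),interpolation=cv2.INTER_CUBIC);cv2.imwrite("pics/knob.png",b[:,:,::-1])
E
```

```text
clock: 16.0
eef_pos: [542.9, -273.5, 210.7]
tcp_rot: [3.141, -0.001, 2.924]
contact_force: [-0.2, 0.2, 0.4]
opening: 0.598
grasp_force: 0.0
[ 542.89851779 -273.49599562  210.71713637] [ 3.14074138e+00 -8.94845847e-04  2.92383362e+00]
```

View pics/knob.png

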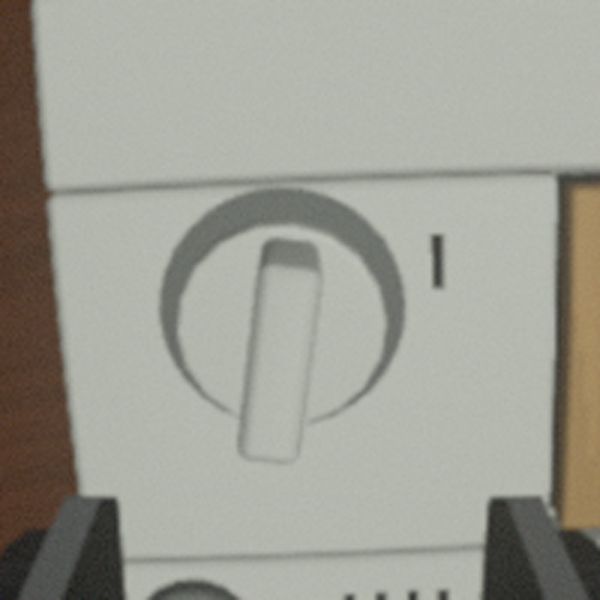

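The crop shows the bar's top face with corners at about (262,266), (322,270), (298,462) and (240,458).

```bash
python3 - <<'E'
from h import *
kp=np.load("kp.npy");i=r.camera_info("wrist");K=i["K"]
T=np.eye(4);T[:3,:3]=R.from_euler('xyz',kp[3:]).as_matrix();T[:3,3]=kp[:3];M=T@i["mount"]
px=crop([(262,266),(322,270),(298,462),(240,458)],220,130,3)
d=(px-[K[0,2],K[1,2]])/K[0,0];th=np.hypot(*d.T);D=np.c_[d/th[:,None]*np.sin(th)[:,None],np.cos(th)]@M[:3,:3].T
P=M[:3,3]+D*((125-M[2,3])/D[:,2])[:,None];print(P.round(1))
e=P[2]+P[3]-P[0]-P[1];c=P.mean(0);y=np.arctan2(e[1],e[0]);print("centre",c,"len",np.linalg.norm(e)/2,"yaw",y,y+np.pi)
print(np.linalg.norm(P[0]-P[1]),np.linalg.norm(P[2]-P[3]))
print(moves([c[0],c[1],110],y+np.pi))
E
```

```text
[[ 519.6 -277.8  125. ]
 [ 523.2 -265.6  125. ]
 [ 564.8 -280.1  125. ]
 [ 561.1 -292.4  125. ]]
centre [ 542.20611539 -278.97648707  125.        ] len 44.03653909085259 yaw -0.3364446198027415 2.805148033787052
12.644548266167421 12.926723347152514
[-2.500e-03 -2.910e-02  5.045e-01  2.000e-04 -2.000e-04  3.800e-02]
```

The fit gives a length of 44 mm and puts the knob 150 mm from the cover's centre, at a turn of about 0.17 rad. All three agree with the given values. I'll descend and grip.

```bash
python3 -m inch '[[[-0.0025,-0.029,0.1,0,0,0.038],[-0.0025,-0.029,0.25,0,0,0.038],[-0.0025,-0.029,0.36,0,0,0.038],[-0.0025,-0.029,0.4,0,0,0.038],[-0.0025,-0.029,0.4,0,0,0.038],[-0.0025,-0.029,0.4,0,0,0.038]]]';  python3 -c "
from h import *
print(moves([542.2,-279,98.5],2.805))"
```

```text
clock: 16.55
eef_pos: [542.3, -279.9, 131.7]
tcp_rot: [3.141, -0.0, 2.805]
contact_force: [-0.2, -0.7, 0.5]
opening: 0.601
grasp_force: 0.0
[ 2.100e-03  4.100e-03  1.661e-01  0.000e+00 -0.000e+00 -1.000e-04]
```

```bash
python3 -m inch '[[[0,0.004,0.06,0,0,0],[0,0.004,0.12,0,0,0],[0,0.004,0.15,0,0,0],[0,0.004,0.165,0,0,0],[0,0.004,0.165,0,0,0],[0,0.004,0.165,0,0,0]]]'; python3 -m inch '[[[0,0,0,0,0,0],[0,0,0,0,0,0],[0,0,0,0,0,0],[0,0,0,0,0,0],[0,0,0,0,0,0],[0,0,0,0,0,0],[0,0,0,0,0,0],[0,0,0,0,0,0]]]' -1 60
```

```text
clock: 17.05
eef_pos: [542.0, -280.0, 98.2]
tcp_rot: [3.142, -0.0, 2.803]
contact_force: [-0.0, 0.4, -0.2]
opening: 0.6
grasp_force: 0.0
clock: 17.72
eef_pos: [542.5, -279.2, 99.0]
tcp_rot: [3.14, 0.001, 2.803]
contact_force: [1.7, 4.1, 3.9]
opening: 0.151
grasp_force: 62.2
```

```bash
python3 -m inch '[[[0,0,0.01,0,0,0],[0,0,0.02,0,0,0],[0,0,0.03,0,0,0],[0,0,0.034,0,0,0],[0,0,0.034,0,0,0],[0,0,0.034,0,0,0]]]'
```

```text
clock: 18.22
eef_pos: [542.6, -279.2, 93.0]
tcp_rot: [3.14, 0.001, 2.803]
contact_force: [-1.2, 6.3, 10.5]
opening: 0.152
grasp_force: 63.5
```

The knob has gone in 6 mm at 10.5 N, so it's fully in. Now I'll turn it in steps.

```bash
python3 -m inch '[[[0,0,0,0,0,0.025],[0,0,0,0,0,0.05],[0,0,0,0,0,0.08],[0,0,0,0,0,0.11],[0,0,0,0,0,0.14],[0,0,0,0,0,0.16],[0,0,0,0,0,0.16]]]'; python3 -c "
from h import *
s=r.sense();print(s['wrist_torque'],s['eef_pos'])"
```

```text
clock: 18.8
eef_pos: [542.8, -278.7, 93.0]
tcp_rot: [3.139, -0.0, 2.296]
contact_force: [-0.7, 8.1, 11.5]
opening: 0.153
grasp_force: 63.4
[ 1.55446679  0.16645451 -0.0707632 ] [ 542.77403931 -278.70667077   92.95561241]
```

```bash
python3 -m inch '[[[0,0,0,0,0,0.03],[0,0,0,0,0,0.06],[0,0,0,0,0,0.09],[0,0,0,0,0,0.12],[0,0,0,0,0,0.15],[0,0,0,0,0,0.175],[0,0,0,0,0,0.175],[0,0,0,0,0,0.175]]]'; python3 -c "
from h import *
s=r.sense();print(s['wrist_torque'],s['eef_pos'])"
```

```text
clock: 19.47
eef_pos: [543.3, -278.3, 93.0]
tcp_rot: [3.139, -0.002, 1.75]
contact_force: [1.7, 10.6, 11.0]
opening: 0.15
grasp_force: 63.3
[ 1.99473192 -0.20756334  0.02212464] [ 543.27285912 -278.32657825   92.95572192]
```

```bash
python3 -m inch '[[[0,0,0,0,0,0.01],[0,0,0,0,0,0.016],[0,0,0,0,0,0.016],[0,0,0,0,0,0.016]]]'; python3 -c "
from h import *
s=r.sense();print(s['wrist_torque'],s['eef_pos'])"
```

```text
clock: 19.8
eef_pos: [543.3, -278.3, 93.0]
tcp_rot: [3.139, -0.002, 1.7]
contact_force: [3.2, 10.5, 10.7]
opening: 0.153
grasp_force: 63.3
[ 1.9816957  -0.31117923  0.00438601] [ 543.34281696 -278.31387251   92.96270191]
```

```bash
python3 -m inch '[[[0,0,-0.01,0,0,0],[0,0,-0.02,0,0,0],[0,0,-0.03,0,0,0],[0,0,-0.033,0,0,0],[0,0,-0.033,0,0,0]]]'; python3 -m inch '[[[0,0,0,0,0,0],[0,0,0,0,0,0],[0,0,0,0,0,0],[0,0,0,0,0,0],[0,0,0,0,0,0],[0,0,0,0,0,0]]]' 0.2;  python3 -m inch '[[[0,0,-0.05,0,0,0],[0,0,-0.15,0,0,0],[0,0,-0.3,0,0,0],[0,0,-0.45,0,0,0],[0,0,-0.55,0,0,0],[0,0,-0.55,0,0,0],[0,0,-0.55,0,0,0]]]'; python3 - <<'E'
from h import *
s=r.sense();w=r.grab_frame("wrist");np.save("kp.npy",np.r_[s['eef_pos'],s['tcp_rot']])
t=r.grab_frame("top");a=r.grab_frame("side")
b=cv2.resize(w[110:330,200:420],(440,440),interpolation=cv2.INTER_CUBIC)
c=cv2.resize(a[150:400,200:400],(352,440),interpolation=cv2.INTER_CUBIC)
cv2.imwrite("pics/fin.png",np.hstack([b,c])[:,:,::-1])
E
```

```text
clock: 20.22
eef_pos: [543.3, -278.2, 98.9]
tcp_rot: [3.139, -0.002, 1.7]
contact_force: [4.8, 10.1, 4.9]
opening: 0.148
grasp_force: 62.2
clock: 20.72
eef_pos: [541.9, -280.1, 98.0]
tcp_rot: [-3.141, 0.0, 1.701]
contact_force: [0.2, -0.5, 0.6]
opening: 0.604
grasp_force: 0.0
clock: 21.3
eef_pos: [542.7, -280.4, 210.1]
tcp_rot: [3.139, 0.002, 1.701]
contact_force: [0.7, 0.6, -0.5]
opening: 0.602
grasp_force: 0.0
```

View pics/fin.png

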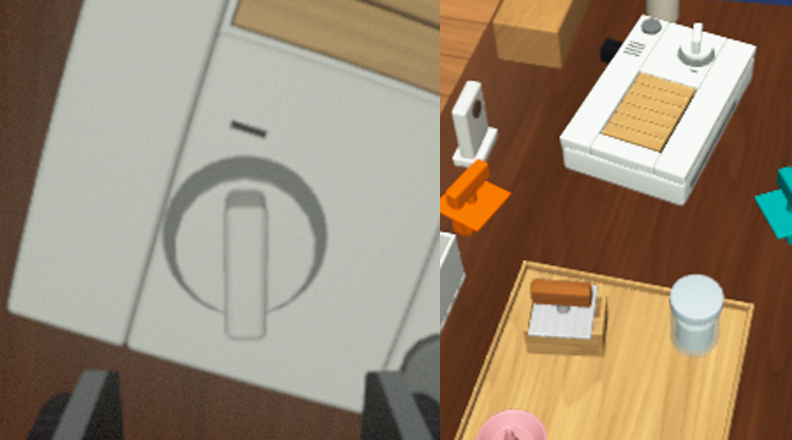

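The bar is vertical in the wrist view at (245,265), aligned with the tool, so the knob stands at about 1.27 rad. The knob is up, the slats are flush and the roller is in its rest.

```bash
python3 -c "
from rig import r
print(r.sign_off())"
```

```text
the job is handed in; nothing more can be done
None
```

I handed the job in at about 21 s, and the sign-off gave no verdict: the slats look flush, the roller stands in its rest, and the knob is at about 1.27 rad, released and sprung up.

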